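# Plug a pump cover and hold the keeper lever at three clicks

## Robot

A 6-joint arm with a two-finger parallel gripper is mounted at the origin on the work surface. World frame = base frame: x ahead of the robot, y to its left, z up, the work surface at z = 0. Lengths are in m, angles in rad, forces in N, time in s.
With the tool pointing down it reaches from about 0.3 to 0.775 m from the base axis. Payload 14.6 kg.
Tool frame: the origin (TCP) lies at the very end of the fingers, on their centre line; the grasp point (between the pads) lies 19 mm behind it; z points along the fingers, y is the line along which they close (so a half turn about z gives the same grasp; the last joint's range is limited). The gripper opens to 94 mm and grips with 3 to 60 N. Pads are 16 mm wide; open, the fingers measure 119 mm over their backs; the gripper's body (75 mm by 177 mm) begins 78 mm behind the grasp point.
Start: joints at [-1.336, 0.3, 1.521, -0, 1.321, -0.067], TCP at [0.163, -0.525, 0.205] pointing down, gripper open.
Joint ranges: [-3.03, 3.03], [-0.79, 2.21], [0.23, 2.52], [-1.04, 4.18], [0, 3.07], [-2.55, 2.55]. Speed limits (rad/s): [2.22, 2.22, 2.57, 3.14, 3.14, 3.14].

## Interface

Orientations are given as [roll, pitch, yaw] about the fixed x, y, z axes, in that order (R = Rz(yaw) Ry(pitch) Rx(roll)).
In Python, from station import ctrl gives the robot as it stands.
- The arm moves only by the shell command python3 -m pendant 'ROWS' [OPENING] [FORCE]. ROWS is JSON, a list of rows, each a list of 2 entries, a list of its own where there are three numbers: the shift along the world's x, y, z in cm, then the turn about the world's z in rad. A call has 1 to 20 rows; each row shifts and turns the commanded pose from where the row before left it; what a row does not reach is not made up. A row lasts 1/12 s, in which the tool goes at most 41.7 mm and 7.16 degrees, less where a joint would pass 70% of its speed; a pose out of reach is approached as far as the arm can. A call is refused whole if a number of a shift passes 4.17 or a number of a turn 0.125, either way. A call with a gripper value outside its range is refused whole. OPENING is the opening, from 0 (shut) to 1 (fully open), set as the call begins (- or left out, the last holds). The fingers move at their own pace and stop on an object; FORCE is the grip in N (left out, the last holds). Time passes only in rows, so rows that do not move let the fingers close. It gives the time, the measured TCP pose, the force, the opening and the grip force at its end, in the units of the state.
- ctrl.get_obs(): the state, without advancing time (a new reading comes with each control period).
- ctrl.camera(name): name is "side" or "top"; returns a dict with "color" (420x560x3 uint8, red, green, blue), "intrinsics" (3x3 intrinsics, pixels), "camera_from_world" (4x4, takes a point from world to camera coordinates). Camera axes: x right, y down, z forward; pixel columns grow to the right and rows downward; lengths in m; the calibration is good to about 2 mm. A picture is of the moment at which its call begins. There is no depth.
- ctrl.hand_in(): hands the job in; it is judged then, once.
The state is a dict: "time_s": time; "qpos": joint angles; "joint_vel": joint speeds; "tau": joint torques, N m; "ee_pos": TCP position; "eef_rot": TCP orientation; "force": force on the tool from outside, world axes, zero at the start; "moment": the same for the moment, N m; "grip_width": finger opening in m; "grip_force": force on a finger pad.
Only numpy, scipy, OpenCV 4.12 (cv2) and the standard library are available. Lean on these libraries where they do the work, as an engineer would, in place of code of your own. Each camera call takes 0.05 s, during which the arm holds its last target. There are 200 camera calls.

## Task

Get the pump cover ready for its leak test: set the orange-headed tapered plug upright into the bore of the cover on the blue test station, pushed fully home with its collar on the rim, and let go of it. Then swing the sprung ratchet lever by its yellow upright handle, counter-clockwise seen from above, exactly three clicks from its rest stop - never a fourth - so that its yellow keeper stands over the plug, and finish holding the handle there, since it springs back when released. Leave everything else on the bench where it is.

Things in the scene. Friction and masses are not known exactly. Their poses are not given: they have to be found in the camera images.
- plug: Test plug standing on its small end, about 120 g. From below: black taper, diameter 26 to 33.6 mm, 22 mm long; orange collar, diameter 44, 5 thick (22 to 27 mm up); orange round stem to grip, diameter 24, 32 tall (27 to 59 mm up). Origin: centre of the small end's underside, z up the plug. Stands in one of three places, shared with the bearing and the bush.
- bore (a point): Centre of the bore's mouth, on top of the dark red pump cover's boss (58 mm wide), 66 mm above the bench. Bore: round, 37 mm wide, 32 deep, vertical. Cover (150 mm flange, top 34 mm up) and blue plate (200 x 300 x 20 mm) are fixed. z up, x and y along the station, which is turned about the vertical. Plug home: collar on this rim, plug's origin 22 mm below, stem's top 37 mm above.
- pivot (a point): Point on the lever's vertical hinge axis at handle height, 138 mm above the bench. Axes as the bore's; it lies 120 mm from the bore axis towards the station's -y. Below it the toothed wheel, 91 mm wide, 81 to 95 mm above the bench.
- handle (a point): Axis of the lever's upright handle, 138 mm above the bench, 130 mm from the hinge axis: a yellow round sleeve, 24 mm wide, 118 to 168 mm above the bench, spinning freely on its pin. Under it the level steel lever bar (22 mm wide, 107 to 117 mm above the bench). This point's x axis points along the bar to the hinge, z up. At rest the handle lies 45 degrees off the hinge's -y, towards the robot.
- keeper (a point): Centre of the underside of the keeper, a yellow disc of 36 mm at the bar's other end, 120 mm from the hinge, across from the handle, 107 mm above the bench. It passes 4 mm over the stem of a plug fully home and strikes one that is not. At rest it is 45 degrees off the bore, on the far side from the robot.
- lever (a joint): Lever angle, rad: 0 at the rest stop, grows counter-clockwise seen from above, to 1.25. A sprung roller clicks into notches at 0.262, 0.524, 0.785 (third, keeper over the bore), 1.047; crests midway. Notch pitch 34 mm at the handle. Push at the handle fades evenly from 6 to 8 N leaving a notch to 1 to 3 N, then jumps up 3 to 5 N on reaching the next. A spring drives it back to 0 when released.
- bearing: Bystander: steel bearing ring, 42 mm diameter, 14 mm high, lying on the bench; origin at the centre of its underside.
- bush: Bystander: brass bush, 34 mm diameter, 30 mm high, standing on the bench; origin at the centre of its underside.
- wrench: Bystander: steel wrench lying flat on the bench, to the left of the station; origin under its middle.
- grease_can: Bystander: green can, 66 mm diameter, 110 mm high, at the left of the bench; origin at the centre of its underside.
Things that resemble listed ones, but are neither listed nor needed, are in the scene too. Of the things that look like the plug, take the one that is farthest to the robot's left at the start.

How it is judged:
On the way, in this order (a step that is already met when the one before it is completed fails the run):
1. the plug sits fully home in the bore, let go, the lever still at rest (horizontal distance between plug and bore below 0.004 m and z of plug in the frame of bore between -0.026 and -0.0195 m and angle between plug's own z axis and vertical below 0.1 rad and contact force between the fingers and plug below 0.1 N and value of joint lever below 0.12 rad), for 0.2 s.
2. the lever has been taken past its first click by the handle (value of joint lever above 0.15 rad and contact force between the fingers and lever above 0.3 N), for 0.05 s.
At the end, for the whole second after the job is handed in: Plug home in the bore (within 4 mm of its axis, small end 19.5 to 26 mm below the rim, upright within 0.1 rad) and not touched by the fingers; lever still in its third notch (0.66 to 0.91 rad), held by the fingers (over 0.5 N) (horizontal distance between plug and bore below 0.004 m and z of plug in the frame of bore between -0.026 and -0.0195 m and angle between plug's own z axis and vertical below 0.1 rad and value of joint lever between 0.66 and 0.91 rad and contact force between the fingers and lever above 0.5 N and velocity of joint lever between -0.1 and 0.1 rad/s and contact force between the fingers and plug below 0.1 N); the arm keeps its last pose, push and grip.
It fails at once if the lever went a click too far (over the fourth crest) (value of joint lever above 0.935 rad).
It fails at once if a bystander was moved (more than 15 mm) (distance of any of bearing, bush, wrench, grease_can from where it was at the start of the episode above 0.015 m).
It also fails if it takes over 70 s, if anything falls off the work surface, if the arm or the gripper's body presses on something with over 40 N, if the wrist force passes 120 N, or if a joint passes its speed limit or range.

## Working session

There is one attempt and no reset: what is moved stays moved. The work goes in short steps, Python scripts to look and compute and a shell command to move; the robot and the scene stay as the last step left them, time stands still between calls to the robot, and variables do not carry over. Pictures are saved under pics/ and viewed, at most 10 in all, crops included, and the job is handed in when it is done.

```bash
ls; mkdir -p pics
cat > h.py <<'E'
import numpy as np, cv2
from station import ctrl
def snap(n,f=None):
    c=ctrl.camera(n)
    im=cv2.cvtColor(c["color"],cv2.COLOR_RGB2BGR)
    if f: cv2.imwrite("pics/"+f,im)
    return im,np.array(c["intrinsics"]),np.array(c["camera_from_world"])
def ray(K,T,u,v):
    R=T[:3,:3];o=-R.T@T[:3,3];d=R.T@np.linalg.solve(K,[u,v,1.]);return o,d/np.linalg.norm(d)
def plane(K,T,u,v,z):
    o,d=ray(K,T,u,v);return o+d*(z-o[2])/d[2]
def proj(K,T,p):
    q=K@(T[:3,:3]@np.array(p)+T[:3,3]);return q[:2]/q[2]
def blobs(im,lo,hi,amin=30):
    h=cv2.cvtColor(im,cv2.COLOR_BGR2HSV);m=cv2.inRange(h,np.array(lo),np.array(hi))
    n,l,s,c=cv2.connectedComponentsWithStats(m)
    return [(c[i].round(1).tolist(),s[i].tolist()) for i in range(1,n) if s[i][4]>=amin]
E
python3 - <<'E'
from h import *
for n in("top","side"):
    im,K,T=snap(n,n+"0.png");np.savez(n+"0.npz",im=im,K=K,T=T)
    print(n,K.round(1).tolist(),"cam",(-T[:3,:3].T@T[:3,3]).round(3))
    print("orange",blobs(im,(4,150,120),(17,255,255)));print("yellow",blobs(im,(20,130,100),(33,255,255)))
    print("red",blobs(im,(170,100,40),(180,255,255)),blobs(im,(0,120,40),(3,255,255)));print("blue",blobs(im,(100,100,40),(125,255,255),200))
E
```

```text
pics
top [[512.3, 0.0, 280.2], [0.0, 512.3, 214.3], [0.0, 0.0, 1.0]] cam [0.243 0.123 1.79 ]
orange [([224.2, 228.3], [218, 222, 13, 13, 131]), ([200.4, 244.2], [194, 238, 13, 13, 132]), ([224.6, 261.8], [219, 256, 12, 13, 132])]
yellow [([306.2, 172.8], [302, 169, 11, 11, 64]), ([363.8, 223.3], [360, 219, 9, 10, 70])]
red [([295.9, 188.4], [277, 182, 39, 17, 60]), ([307.4, 216.1], [292, 200, 26, 26, 50]), ([73.2, 361.1], [72, 347, 9, 24, 31]), ([100.7, 369.0], [86, 368, 30, 2, 31])] [([451.0, 122.8], [405, 96, 95, 55, 2994]), ([160.6, 131.7], [138, 108, 45, 48, 1422]), ([288.0, 132.3], [267, 112, 43, 42, 1193]), ([340.3, 133.9], [320, 113, 42, 42, 1202]), ([488.7, 161.1], [463, 138, 53, 46, 1545]), ([295.7, 203.9], [274, 184, 42, 40, 1122]), ([98.8, 333.8], [73, 298, 55, 72, 2855])]
blue [([225.0, 127.6], [194, 102, 65, 52, 2566]), ([100.5, 189.9], [55, 145, 98, 93, 4313]), ([290.7, 184.5], [273, 177, 48, 23, 328]), ([349.4, 191.9], [336, 176, 23, 40, 521]), ([317.7, 224.0], [274, 206, 86, 28, 1198])]
side [[464.7, 0.0, 278.9], [0.0, 464.7, 205.8], [0.0, 0.0, 1.0]] cam [0.032 1.051 
[... 601 characters left out ...]
3, 34, 426]), ([281.2, 411.8], [262, 404, 41, 16, 83])] [([331.0, 121.9], [316, 95, 28, 48, 783]), ([287.3, 134.3], [269, 106, 34, 49, 692]), ([236.1, 178.7], [216, 168, 38, 21, 481]), ([211.8, 200.1], [200, 191, 23, 22, 243]), ([276.3, 211.1], [267, 204, 20, 16, 111]), ([261.4, 209.9], [257, 207, 10, 7, 32]), ([268.3, 223.0], [254, 213, 28, 19, 244]), ([86.8, 236.6], [60, 220, 52, 34, 1057]), ([288.6, 227.1], [285, 224, 8, 7, 30]), ([85.9, 259.6], [81, 256, 11, 9, 40]), ([278.0, 414.6], [263, 406, 37, 14, 277])]
blue [([389.0, 91.0], [355, 54, 70, 78, 4300]), ([521.6, 116.4], [468, 70, 92, 93, 6168]), ([292.5, 216.0], [235, 189, 101, 59, 1821]), ([104.9, 323.8], [39, 195, 159, 225, 18729])]
```

View pics/top0.png

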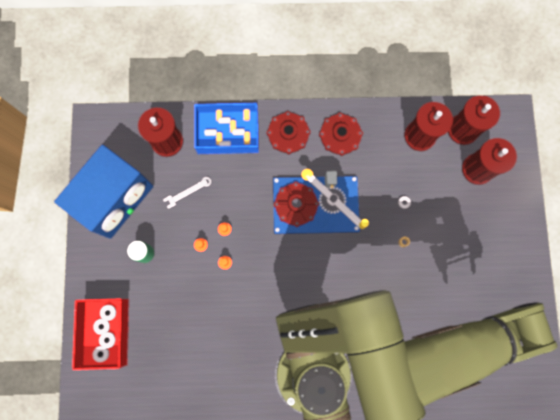

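View pics/side0.png

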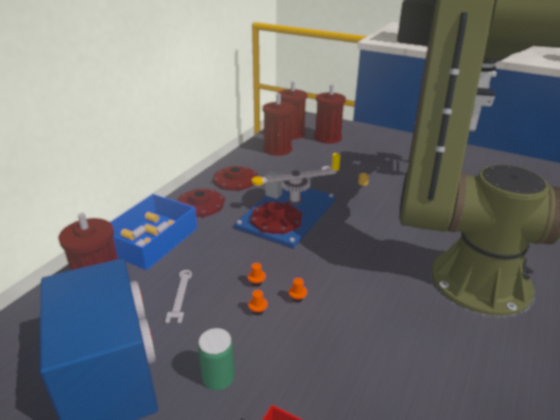

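Top view: the robot's left is image-left. There are three look-alike plugs at (224,228), (200,244) and (225,262). The station is at about (316,204), with the handle at (364,223) and the keeper at (306,173). The bearing and bush are at (404,202) and (404,242). The leftmost plug is (200,244), which I'll check in one close crop.

Run:
```python
from h import *
t=np.load("top0.npz");s=np.load("side0.npz")
a=cv2.resize(t["im"][215:275,180:260],(400,300),interpolation=cv2.INTER_CUBIC)
b=cv2.resize(t["im"][165:240,265:375],(440,300),interpolation=cv2.INTER_CUBIC)
c=cv2.resize(s["im"][255:315,235:315],(400,300),interpolation=cv2.INTER_CUBIC)
d=cv2.resize(s["im"][150:250,230:376],(438,300),interpolation=cv2.INTER_CUBIC)
o=np.zeros((600,800,3),np.uint8);o[:300,:360]=a[:,:360];o[:300,360:]=b;o[300:,:360]=c[:,:360];o[300:,360:798]=d
cv2.imwrite("pics/crop.png",o)
K,T=t["K"],t["T"];Ks,Ts=s["K"],s["T"]
for p in[(224.2,228.3),(200.4,244.2),(224.6,261.8)]: 
    print("plug",[plane(K,T,*p,z).round(4)[:2].tolist() for z in(.027,.059)])
for p in[(256.1,273.7),(297.5,289.1),(257.3,301.7)]: print("plug side",plane(Ks,Ts,*p,.035).round(4))
h=plane(K,T,363.8,223.3,.16);k=plane(K,T,306.2,172.8,.115)
print("handle",h,"keep",k,np.linalg.norm((h-k)[:2]))
piv=h+(k-h)*130/250
d=(h-k)[:2];ang=np.arctan2(d[1],d[0]);print("piv",piv,"ang",np.degrees(ang))
# plate corners
hsv=cv2.cvtColor(t["im"],cv2.COLOR_BGR2HSV);m=cv2.inRange(hsv,(100,100,40),(125,255,255));m[:170]=0;m[240:]=0;m[:,:265]=0;m[:,370:]=0
r=cv2.minAreaRect(cv2.findNonZero(m));bx=cv2.boxPoints(r);print(r)
C=[plane(K,T,*p,.02)[:2].round(4).tolist() for p in bx];print(C)
```

```text
plug [[0.5025, 0.2944], [0.4978, 0.2912]]
plug [[0.4492, 0.3769], [0.4454, 0.3723]]
plug [[0.3863, 0.294], [0.3837, 0.2909]]
plug side [0.4991 0.2957 0.035 ]
plug side [0.3835 0.295  0.035 ]
plug side [0.4463 0.3786 0.035 ]
handle [ 0.48760641 -0.16814178  0.16      ] keep [0.67114421 0.00850348 0.115     ] 0.25473450785870466
piv [ 0.58304607 -0.07628625  0.1366    ] ang -136.0962896576888
((315.8554992675781, 204.6099090576172), (56.3779411315918, 85.49756622314453), 89.11859893798828)
[[0.6827, 0.1216], [0.68, -0.1824], [0.4779, -0.1747], [0.481, 0.1236]]
```

View pics/crop.png

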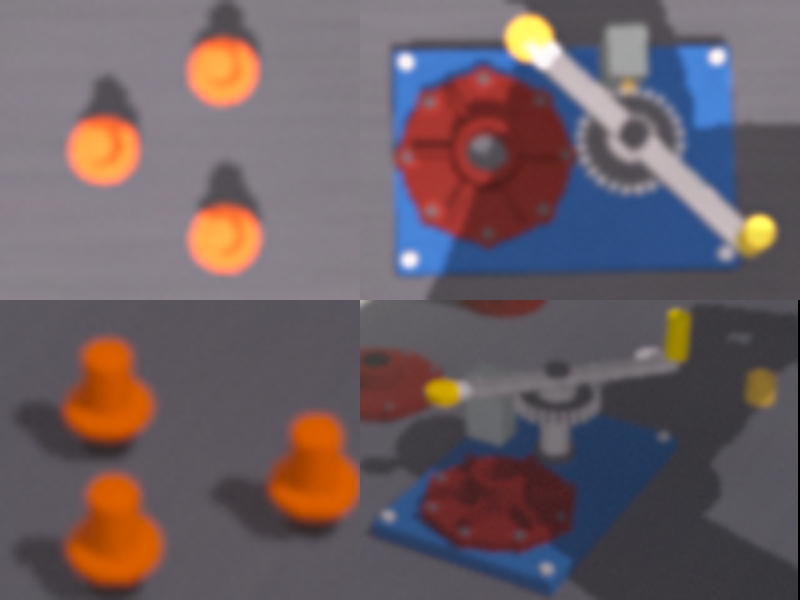

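The crop shows three identical orange plugs; the leftmost, at top pixel (200.4,244.2), is the one to take. It lies at about (0.448, 0.377). The bore shows as a grey disc near top pixel (297,203). Next I'll measure the bore and check it against the pivot.

Run:
```python
from h import *
t=np.load("top0.npz");K,T,im=t["K"],t["T"],t["im"]
hsv=cv2.cvtColor(im,cv2.COLOR_BGR2HSV);m=((hsv[...,1]<110)*255).astype(np.uint8)
n,l,s,c=cv2.connectedComponentsWithStats(m[190:216,284:312])
for i in range(1,n):
    if 15<s[i][4]<200: print(s[i],c[i]+[284,190],plane(K,T,*(c[i]+[284,190]),.066))
piv=[.583,-.0763,.138]
print("pivot hub px (z .12)",proj(K,T,[.583,-.0763,.12]),"wheel",proj(K,T,[.583,-.0763,.09]))
o=ctrl.get_obs();print({k:np.round(o[k],3).tolist() for k in("time_s","ee_pos","eef_rot","qpos","force","grip_width")})
```

```text
[ 8  9 10  9 71] [296.46478873 202.64788732] [0.57922553 0.04231761 0.066     ]
pivot hub px (z .12) [332.67731315 197.52649032] wheel [331.70453533 199.3188801 ]
{'time_s': 0.1, 'ee_pos': [0.163, -0.525, 0.205], 'eef_rot': [-3.141, -0.0, 0.302], 'qpos': [-1.336, 0.3, 1.522, -0.0, 1.321, -0.067], 'force': [-0.499, -0.451, 0.109], 'grip_width': 0.094}
```

```bash
python3 -m pendant '[[[1.4,3.1,0],-0.1],[[1.4,3.1,0],-0.1],[[1.4,3.1,0],-0.1],[[1.4,3.1,0],0],[[1.4,3.1,0],0],[[1.4,3.1,0],0],[[1.4,3.1,0],0],[[1.4,3.1,0],0],[[1.4,3.1,0],0],[[1.4,3.1,0],0],[[1.4,3.1,0],0],[[1.4,3.1,0],0],[[0,3.8,0],0],[[0,3.8,0],0],[[0,3.8,0],0],[[0,3.8,0],0],[[0,3.8,0],0],[[0,3.8,0],0],[[0,3.8,0],0],[[0,3.8,0],0]]' 1 30
python3 -m pendant '[[[1.7,3.2,0],0],[[1.7,3.2,0],0],[[1.7,3.2,0],0],[[1.7,3.2,0],0],[[1.7,3.2,0],0],[[1.7,3.2,0],0],[[1.5,3.2,-2],0],[[0,0.2,-3],0],[[0,0,-2.5],0],[[0,0,0],0],[[0,0,0],0]]'
python3 - <<'E'
from h import *
im,K,T=snap("side","s1.png")
p=np.array(ctrl.get_obs()["ee_pos"]);print(p, proj(K,T,p))
b=[x for x in blobs(im,(4,150,120),(17,255,255))];print(b)
for x in b: print(plane(K,T,*x[0],.035))
cv2.imwrite("pics/s1c.png",cv2.resize(im[180:340,170:370],(800,600)))
E
```

```text
time_s: 1.77
ee_pos: [0.3308, 0.1528, 0.2055]
eef_rot: [-3.141, -0.0, 0.002]
force: [1.0, -0.3, 0.3]
grip_width: 0.094
grip_force: 0.0
time_s: 2.68
ee_pos: [0.4481, 0.3765, 0.1299]
eef_rot: [3.14, 0.002, 0.002]
force: [0.4, 0.1, 0.1]
grip_width: 0.0941
grip_force: 0.0
[0.44873989 0.3769316  0.13161287] [256.06427108 269.12145966]
[([256.4, 273.5], [250, 263, 15, 20, 222]), ([297.3, 289.2], [289, 278, 18, 21, 263]), ([257.3, 301.3], [248, 289, 19, 23, 307])]
[0.49885552 0.29472772 0.035     ]
[0.38378179 0.29558594 0.035     ]
[0.44694084 0.37745997 0.035     ]
```

View pics/s1c.png

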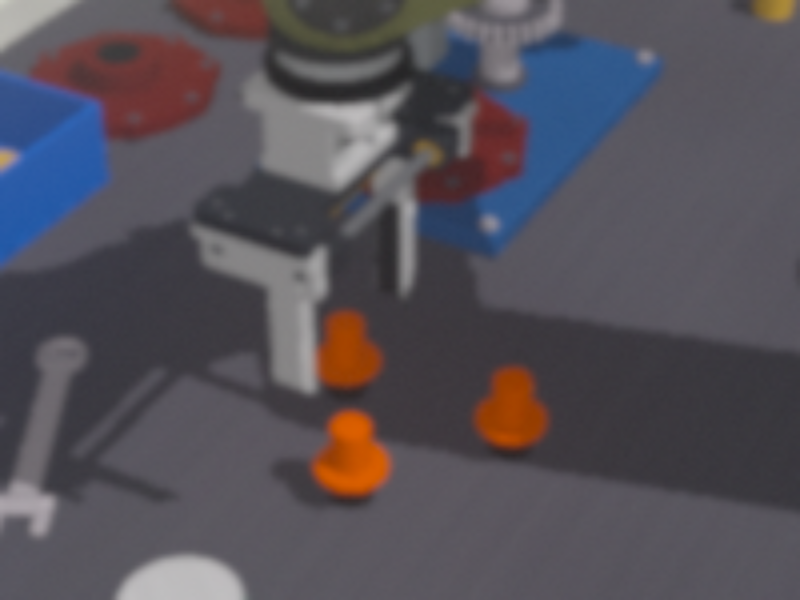

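The gripper is open above the target plug (side pixel 257,301), and the measured point agrees with the earlier one. Descending and gripping.

```bash
python3 -m pendant '[[[0,0,-3],0],[[0,0,-3],0],[[0,0,-2.4],0],[[0,0,-1.5],0],[[0,0,0],0],[[0,0,0],0]]' 1 30
python3 -m pendant '[[[0,0,0],0],[[0,0,0],0],[[0,0,0],0],[[0,0,0],0],[[0,0,0],0],[[0,0,0],0],[[0,0,0],0],[[0,0,0],0],[[0,0,0],0],[[0,0,0],0]]' 0 30
```

```text
time_s: 3.23
ee_pos: [0.4492, 0.3772, 0.0333]
eef_rot: [-3.14, -0.002, 0.001]
force: [0.3, -0.2, 0.9]
grip_width: 0.0938
grip_force: 0.0
time_s: 4.07
ee_pos: [0.4485, 0.3769, 0.0314]
eef_rot: [3.142, 0.0, 0.002]
force: [1.1, -0.1, -0.7]
grip_width: 0.0305
grip_force: 0.0
```

```bash
python3 -m pendant '[[[0,0,0],0],[[0,0,0],0],[[0,0,0],0],[[0,0,0],0],[[0,0,0],0]]'
python3 -m pendant '[[[0,0,2],0],[[0,0,3],0],[[0,0,3],0],[[0,0,3],0],[[0,0,2],0],[[0,0,0],0],[[0,0,0],0]]'
python3 - <<'E'
from h import *
im,K,T=snap("side","s2.png")
p=np.array(ctrl.get_obs()["ee_pos"]);print(p, proj(K,T,p-[0,0,.004]),proj(K,T,p-[0,0,.031]))
print(blobs(im,(4,150,80),(17,255,255)))
cv2.imwrite("pics/s2c.png",cv2.resize(im[180:300,190:350],(800,600)))
E
```

```text
time_s: 4.48
ee_pos: [0.4485, 0.3768, 0.0315]
eef_rot: [3.142, 0.0, 0.002]
force: [-0.2, -1.5, 1.5]
grip_width: 0.0231
grip_force: 30.0
time_s: 5.07
ee_pos: [0.4486, 0.377, 0.1617]
eef_rot: [-3.141, -0.001, 0.002]
force: [0.2, 0.0, -2.1]
grip_width: 0.0234
grip_force: 30.0
[0.44810392 0.37669486 0.1603574 ] [256.18145736 260.48997951] [256.38173874 269.93052862]
[([258.1, 260.7], [247, 245, 20, 25, 213]), ([256.0, 277.1], [248, 272, 17, 12, 165]), ([297.4, 289.4], [289, 278, 18, 22, 283])]
```

View pics/s2c.png

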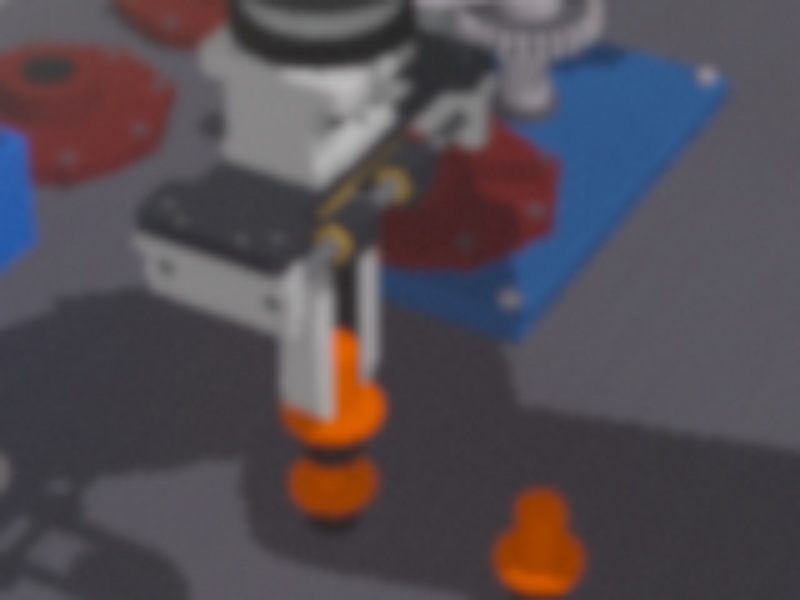

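The plug is held upright with its collar at about side pixel (257,262), within 2 mm of the tool axis. Carrying it to the bore.

```bash
python3 -m pendant '[[[1.3,-3.3,0],0],[[1.3,-3.3,0],0],[[1.3,-3.3,0],0],[[1.3,-3.3,0],0],[[1.3,-3.3,0],0],[[1.3,-3.3,0],0],[[1.3,-3.3,0],0],[[1.3,-3.3,0],0],[[1.3,-3.3,0],0],[[1.5,-3.8,0],0],[[0,0,-2.5],0],[[0,0,-2.5],0],[[0,0,-1],0],[[0,0,0],0],[[0,0,0],0],[[0,0,0],0]]'
python3 - <<'E'
from h import *
im,K,T=snap("side","s3.png")
p=np.array(ctrl.get_obs()["ee_pos"]);print(p, "collar mid px if axial",proj(K,T,p-[0,0,.0065]),"bore px",proj(K,T,[.58,.042,.066]))
print(blobs(im,(4,150,80),(17,255,255)))
cv2.imwrite("pics/s3c.png",cv2.resize(im[140:260,210:370],(800,600)))
E
```

```text
time_s: 6.45
ee_pos: [0.5809, 0.0423, 0.1025]
eef_rot: [-3.142, -0.001, 0.003]
force: [0.2, 0.4, -1.0]
grip_width: 0.0237
grip_force: 30.0
[0.58101548 0.04228294 0.10268611] collar mid px if axial [276.38790257 197.99550035] bore px [276.66417112 206.75878835]
[([277.6, 198.2], [270, 187, 14, 17, 91]), ([256.1, 273.5], [248, 262, 17, 22, 267]), ([297.5, 288.9], [288, 277, 19, 23, 292])]
```

View pics/s3c.png

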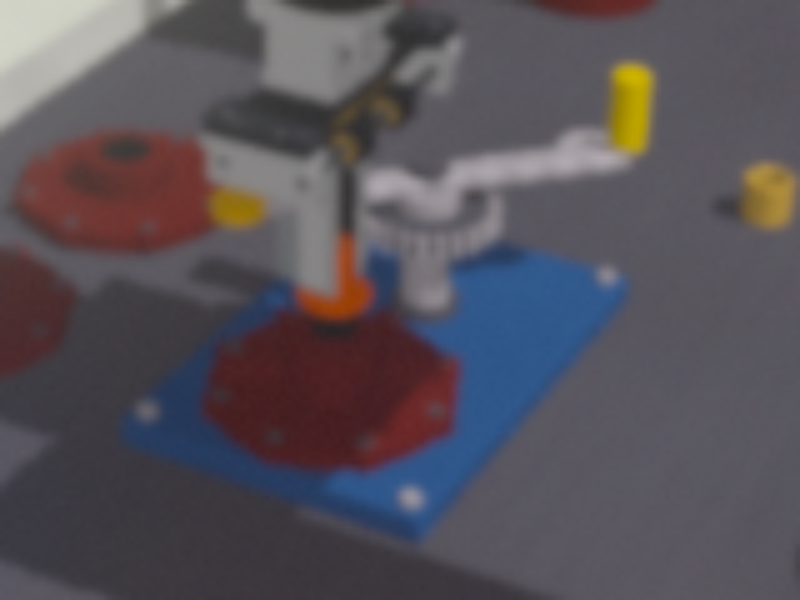

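The plug hangs just above the boss. Its collar is at side pixel (277,198) and the bore is expected at (276.7,206.8), so they line up. Lowering gently.

```bash
python3 -m pendant '[[[0,0,-0.5],0],[[0,0,-0.5],0],[[0,0,-0.4],0],[[0,0,0],0],[[0,0,0],0]]'
python3 - <<'E'
from h import *
o=ctrl.get_obs();print(np.round(o["ee_pos"],4),np.round(o["force"],1),np.round(o["moment"],2))
E
```

```text
time_s: 6.92
ee_pos: [0.5803, 0.0419, 0.0872]
eef_rot: [-3.142, 0.001, 0.002]
force: [1.5, 0.0, -1.7]
grip_width: 0.0234
grip_force: 30.0
[0.5803 0.0419 0.0872] [ 1.5  0.  -1.7] [0.04 0.01 0.02]
```

```bash
python3 -m pendant '[[[0,0,-0.4],0],[[0,0,-0.4],0],[[0,0,0],0],[[0,0,0],0]]'
python3 -m pendant '[[[0,0,-0.2],0],[[0,0,-0.2],0],[[0,0,-0.1],0],[[0,0,0],0],[[0,0,0],0]]'
```

```text
time_s: 7.25
ee_pos: [0.5803, 0.0418, 0.0791]
eef_rot: [3.142, 0.001, 0.002]
force: [-0.1, 0.0, -1.9]
grip_width: 0.0232
grip_force: 30.0
time_s: 7.67
ee_pos: [0.5807, 0.0418, 0.075]
eef_rot: [3.142, -0.001, 0.002]
force: [-0.6, -0.9, 4.7]
grip_width: 0.0234
grip_force: 30.0
```

```bash
python3 -m pendant '[[[0,0,-0.1],0],[[0,0,-0.1],0],[[0,0,0],0],[[0,0,0],0]]'
python3 -m pendant '[[[0,0,0],0],[[0,0,0],0],[[0,0,0],0],[[0,0,0],0],[[0,0,0],0],[[0,0,0],0],[[0,0,0],0]]' 0.5
```

```text
time_s: 8.0
ee_pos: [0.581, 0.0418, 0.0747]
eef_rot: [3.141, -0.002, 0.002]
force: [-8.8, -1.2, 22.8]
grip_width: 0.0232
grip_force: 30.0
time_s: 8.58
ee_pos: [0.5804, 0.0419, 0.0723]
eef_rot: [-3.142, 0.0, 0.002]
force: [0.5, 0.2, -0.5]
grip_width: 0.0468
grip_force: 0.0
```

```bash
python3 -m pendant '[[[0,0,1],0],[[0,0,2],0],[[0,0,4],0],[[0,0,4],0],[[0,0,4],0],[[0,0,1],0],[[-0.9,-2.1,0],0.117],[[-0.9,-2.1,0],0.117],[[-0.9,-2.1,0],0.117],[[-0.9,-2.1,0],0.117],[[-0.9,-2.1,0],0.117],[[-0.9,-2.1,0],0.117],[[-0.9,-2.1,0],0.117],[[-0.9,-2.1,0],0.117],[[-0.9,-2.1,0],0.117],[[-0.9,-2.1,0],0.117],[[0,0,0],0],[[0,0,0],0]]' 1
python3 - <<'E'
from h import *
im,K,T=snap("side","s4.png")
print(ctrl.get_obs()["ee_pos"])
print("expect stem top/collar",proj(K,T,[.58,.042,.103]),proj(K,T,[.58,.042,.0685]))
print(blobs(im,(4,150,80),(17,255,255)))
y=blobs(im,(20,130,80),(33,255,255));print(y)
for b in y:
    if 325<b[0][0]<345: print("handle",plane(K,T,*b[0],.143))
cv2.imwrite("pics/s4c.png",cv2.resize(im[120:240,220:380],(800,600)))
E
```

```text
time_s: 10.08
ee_pos: [0.4902, -0.1687, 0.2328]
eef_rot: [3.141, -0.0, 1.169]
force: [0.5, -0.1, -0.2]
grip_width: 0.0941
grip_force: 0.0
[ 0.49051539 -0.16803728  0.23278414]
expect stem top/collar [276.75842979 196.04442191] [276.67045284 206.04474616]
[([276.3, 204.5], [268, 195, 17, 17, 186]), ([256.1, 273.9], [248, 263, 18, 21, 256]), ([297.5, 289.2], [288, 277, 19, 23, 287])]
[([272.3, 56.1], [253, 23, 72, 110, 954]), ([335.5, 161.0], [332, 153, 8, 18, 128]), ([363.3, 178.9], [359, 174, 9, 11, 83]), ([257.1, 180.5], [252, 176, 11, 10, 89]), ([151.5, 216.7], [147, 214, 10, 7, 44]), ([150.8, 229.2], [146, 226, 10, 8, 46]), ([127.0, 233.8], [123, 231, 9, 7, 45])]
handle [ 0.48984596 -0.17399176  0.143     ]
```

View pics/s4c.png

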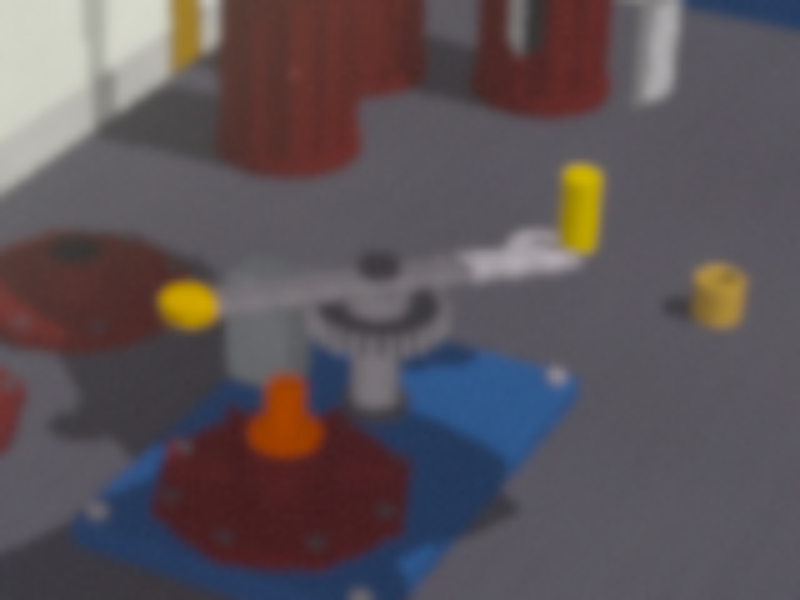

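The plug is seated: its stem top is at side pixel (277,195), as expected for home. The handle axis is at about (0.4885,-0.171). Descending around it and closing.

```bash
python3 -m pendant '[[[-0.1,-0.2,-3],0],[[0,0,-3],0],[[0,0,-3],0],[[0,0,-1.6],0],[[0,0,0],0],[[0,0,0],0]]'
python3 -m pendant '[[[0,0,0],0],[[0,0,0],0],[[0,0,0],0],[[0,0,0],0],[[0,0,0],0],[[0,0,0],0],[[0,0,0],0],[[0,0,0],0],[[0,0,0],0],[[0,0,0],0],[[0,0,0],0],[[0,0,0],0],[[0,0,0],0],[[0,0,0],0]]' 0 30
```

```text
time_s: 10.63
ee_pos: [0.4898, -0.1694, 0.1266]
eef_rot: [-3.141, -0.0, 1.171]
force: [-0.0, -0.9, 0.4]
grip_width: 0.094
grip_force: 0.0
time_s: 11.8
ee_pos: [0.4892, -0.17, 0.1264]
eef_rot: [-3.141, -0.0, 1.172]
force: [-4.7, 1.7, 2.7]
grip_width: 0.0233
grip_force: 30.0
```

```bash
python3 -m pendant '[[[0.4,-0.4,0],0],[[0.4,-0.4,0],0],[[0.5,-0.3,0],0],[[0,0,0],0]]'
python3 -m pendant '[[[0.4,-0.3,0],0],[[0.5,-0.3,0],0],[[0.5,-0.4,0],0],[[0,0,0],0]]'
python3 -m pendant '[[[0.5,-0.3,0],0],[[0.5,-0.2,0],0],[[0.5,-0.3,0],0],[[0,0,0],0]]'
python3 -m pendant '[[[0.5,-0.2,0],0],[[0.5,-0.2,0],0],[[0.6,-0.2,0],0],[[0,0,0],0]]'
python3 - <<'E'
from h import *
im,K,T=snap("top","t5.png");p=ctrl.get_obs()["ee_pos"]
y=blobs(im,(20,130,80),(33,255,255));print(p,y)
P=np.array([.581,-.0785]);d=np.array(p[:2])-P;print("r",np.hypot(*d),"lever",np.arctan2(d[1],d[0])+np.radians(135.5))
for b in y:
    if 270<b[0][0]<320: k=plane(K,T,*b[0],.115);print("keeper",k,np.degrees(np.arctan2(*(k[:2]-P)[::-1])))
E
```

```text
time_s: 12.13
ee_pos: [0.5027, -0.1817, 0.1264]
eef_rot: [-3.141, 0.001, 1.172]
force: [-4.6, -1.3, 4.7]
grip_width: 0.0236
grip_force: 30.0
time_s: 12.47
ee_pos: [0.5167, -0.1912, 0.1263]
eef_rot: [-3.141, -0.001, 1.172]
force: [-6.1, 2.3, 5.7]
grip_width: 0.0233
grip_force: 30.0
time_s: 12.8
ee_pos: [0.532, -0.1987, 0.1264]
eef_rot: [-3.141, -0.001, 1.172]
force: [-2.3, 4.4, 4.4]
grip_width: 0.0237
grip_force: 30.0
time_s: 13.13
ee_pos: [0.5479, -0.2042, 0.1263]
eef_rot: [-3.14, -0.002, 1.172]
force: [-4.3, 8.9, 7.0]
grip_width: 0.0237
grip_force: 30.0
[ 0.54768347 -0.20409472  0.12637401] [([297.6, 190.0], [294, 186, 9, 9, 52])]
r 0.12993854611577899 lever 0.5348266449051422
keeper [0.61266486 0.03939959 0.115     ] 74.96655956450788
```

The arc radius is 130 mm and the keeper has turned about 31 degrees, so the lever is at its second notch. Doing the third.

```bash
python3 -m pendant '[[[0.5,-0.1,0],0],[[0.6,-0.1,0],0],[[0.6,-0.1,0],0],[[0,0,0],0]]'
python3 -m pendant '[[[0.5,-0.1,0],0],[[0.6,-0.1,0],0],[[0,0,0],0]]'
python3 -m pendant '[[[0.5,0,0],0],[[0,0,0],0],[[0,0,0],0],[[0,0,0],0]]'
python3 - <<'E'
from h import *
im,K,T=snap("top","t6.png");p=ctrl.get_obs()["ee_pos"]
y=blobs(im,(20,130,80),(33,255,255));print(p,y)
P=np.array([.581,-.0785]);d=np.array(p[:2])-P;print("r",np.hypot(*d),"lever",np.arctan2(d[1],d[0])+np.radians(135.5))
for b in y:
    if 270<b[0][0]<320: k=plane(K,T,*b[0],.115);print("keeper",k,np.degrees(np.arctan2(*(k[:2]-P)[::-1])))
im,K,T=snap("side","s6.png");cv2.imwrite("pics/s6c.png",cv2.resize(im[120:240,220:380],(800,600)))
print(blobs(im,(4,150,80),(17,255,255)))
E
```

```text
time_s: 13.52
ee_pos: [0.565, -0.2074, 0.1264]
eef_rot: [-3.141, -0.001, 1.172]
force: [-3.9, 6.4, 5.4]
grip_width: 0.0237
grip_force: 30.0
time_s: 13.77
ee_pos: [0.5762, -0.2085, 0.1264]
eef_rot: [-3.141, -0.002, 1.173]
force: [-2.5, 11.5, 5.6]
grip_width: 0.0235
grip_force: 30.0
time_s: 14.1
ee_pos: [0.5805, -0.2086, 0.1264]
eef_rot: [-3.14, -0.002, 1.173]
force: [-3.7, 11.1, 3.9]
grip_width: 0.0236
grip_force: 30.0
[ 0.58046526 -0.20855146  0.12639008] [([296.8, 198.9], [293, 195, 9, 9, 58])]
r 0.13005256353467265 lever 0.7900131133678869
keeper [0.58237175 0.04306674 0.115     ] 89.35350604843646
[([276.3, 205.2], [268, 197, 17, 15, 172]), ([256.1, 273.9], [248, 263, 18, 21, 254]), ([297.5, 289.3], [288, 278, 19, 22, 281])]
```

View pics/s6c.png

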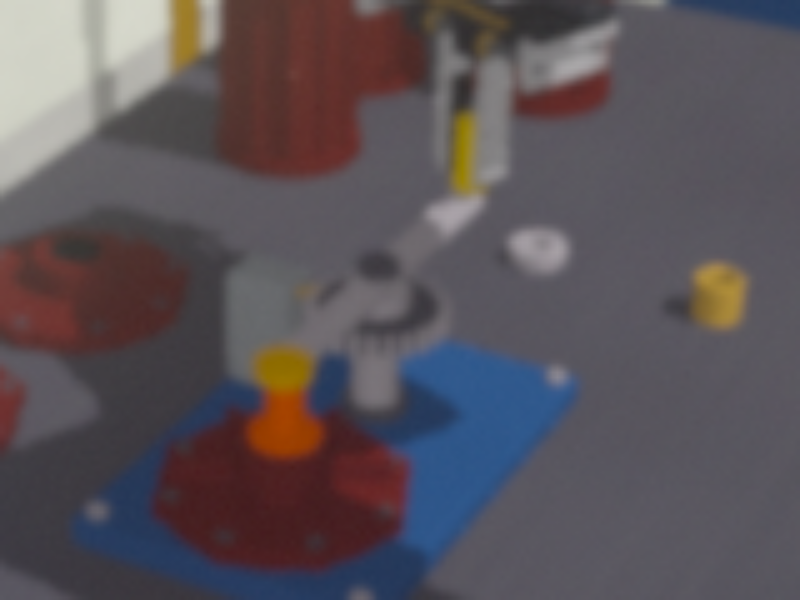

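The keeper (side pixel 277,194) stands directly over the seated plug, the lever reads about 0.79 rad, and the gripper still holds the handle. Handing in.

```bash
python3 -m pendant '[[[0,0,0],0],[[0,0,0],0],[[0,0,0],0]]'; python3 -c "
from station import ctrl
print(ctrl.hand_in())"
```

```text
time_s: 14.45
ee_pos: [0.5805, -0.2085, 0.1264]
eef_rot: [-3.14, -0.002, 1.173]
force: [-3.4, 11.3, 4.0]
grip_width: 0.023
grip_force: 30.0
the job is handed in; nothing more can be done
None
```

I handed the job in at 14.5 s: the plug is seated in the bore and let go, the lever is at about 0.79 rad (third click) with the keeper over the plug, and the gripper is still holding the handle; hand-in gave no verdict.

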